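# Reverse the router swing arm on its pivot post for the larger radius

## Robot

A 7-joint arm with a two-finger parallel gripper is mounted at the origin on the work surface. World frame = base frame: x ahead of the robot, y to its left, z up, the work surface at z = 0. Lengths are in m, angles in rad, forces in N, time in s.
With the tool pointing down it reaches from about 0.35 to 0.9 m from the base axis. Payload 7.2 kg.
Tool frame: the origin (TCP) lies at the very end of the fingers, on their centre line; the grasp point (between the pads) lies 19 mm behind it; y points along the fingers, x is the direction in which the jaws open and shut, and the axes are right-handed (so a half turn about y gives the same grasp; the last joint's range is limited). The gripper opens to 85 mm and grips with 20 to 120 N. Pads are 22 mm wide; open, the fingers measure 114 mm over their backs; the gripper's body (76 mm by 85 mm) begins 54 mm behind the grasp point. The pads swing forward as they close: fully open they stand 13 mm farther back than shut.
Start: joints at [1.279, 0.411, -0.013, 1.596, 0.006, 1.134, -0.082], TCP at [0.139, -0.609, 0.231] pointing down, gripper open.
Joint ranges: [-2.95, 2.95], [-0.29, 1.99], [-1.47, 1.44], [0.14, 2.54], [-1.03, 4.17], [0.13, 1.85], [-2.86, 2.86]. Speed limits (rad/s): [2.39, 2.39, 3.01, 3.01, 3.14, 3.14, 3.14].

## Interface

Orientations are given as a unit quaternion [x, y, z, w].
In Python, from bench import arm gives the robot as it stands.
- The arm moves only by the shell command python3 -m crank 'ROWS'. ROWS is JSON, a list that holds one entry, the list of rows, each a list of 7 numbers: the shift along the tool's x, y, z in units of 30 mm (1.0 is 30 mm), then the turn, a rotation vector about the tool's x, y, z in units of 8 degrees (1.0 is 8 degrees), then the opening, from 0 (shut) to 1 (fully open). A call has 1 to 10 rows; each row is the pose to reach, as a shift and turn from the pose commanded when the call began, along the tool's axes at that moment; what a row does not reach only later rows make up. A row lasts 1/8 s, in which the tool goes at most 62.5 mm and 10.7 degrees, less where a joint would pass 70% of its speed; a pose out of reach is approached as far as the arm can. A call with a gripper value outside its range is refused whole. The fingers move at their own pace and stop on an object; the grip force is fixed at half the most. Time passes only in rows, so rows that repeat a pose let the fingers close. It gives the time, the measured TCP pose, the force and the opening at its end, in the units of the state.
- arm.observe(): the state, without advancing time (a new reading comes with each control period).
- arm.grab_frame(name): name is "scene" or "top" or "wrist"; returns (picture, depth): 400x640x3 uint8, red, green, blue; 400x640 float32, m along the optical axis (not along the pixel's ray), 0 where there is no reading.
- arm.get_calibration(name): a dict with "intrinsics" (3x3 intrinsics, pixels), "extrinsics" (4x4, takes a point from world to camera coordinates). Camera axes: x right, y down, z forward; pixel columns grow to the right and rows downward; lengths in m; the calibration is good to about 2 mm. A picture is of the moment at which its call begins: read the wrist's pose just before it. get_calibration takes no time and is no camera call; for the wrist camera it gives the pose at the moment of the call.
- arm.close_job(): hands the job in, once; it reports no verdict.
The state is a dict: "clock": time; "joint_pos": joint angles; "qd": joint speeds; "joint_efforts": joint torques, N m; "tool_pos": TCP position; "eef_rot": TCP orientation; "ft_force": force on the tool from outside, world axes, zero at the start; "moment": the same for the moment, N m; "grip_width": finger opening in m.
Only numpy, scipy, OpenCV 4.12 (cv2) and the standard library are available. Lean on these libraries where they do the work, as an engineer would, in place of code of your own. Each camera call takes 0.05 s, during which the arm holds its last target.

## Task

The arc-routing jig's swing arm is set for the small radius: change it to the large one. Squeeze the two tabs of the lock wing on the pivot post and turn the wing in line with the arm, lift the arm off, turn it end for end and refit it by its other eye, flat on the seat and pointing out over the blank again as before; then squeeze and turn the wing fully back across the jig so that both tabs spring out. Leave the bottle, tin, pencil and other tools on the bench as they stand.

Things in the scene. Friction and masses are not known exactly. Their poses are not given: they have to be found in the camera images.
- jig: Arc-routing jig fixed to the bench: plywood board 240 x 250 x 15 thick, origin at the centre of its underside, z up; its x axis runs from the pivot post out over the blank. A black 76 x 80 pivot block round (-62, 0), top 30 above the bench, carries the seat and post. Two toggle clamps stand at y = +-101 (x -118 to 0, 28 wide), up to 60 above the bench.
- blank (a point): Middle of the top of the blank, a 15 mm panel on the jig's board: 138 along the jig's x, 208 along its y, top 30 above the bench. An inner arc is already cut in it at radius 65 from the post, an outer one is pencilled at 115.
- seat (a point): Centre of the steel seat (disc of radius 26, top 36 above the bench) on which an eye of the arm rests, at (-62, 0, 36) in the jig frame; the axes are the jig's. A round post of radius 11 with a bevelled top rises 14 from the seat through the eye and carries the lock wing.
- swing_arm: Loose aluminium swing arm, 244 long, 12 thick, 0.3 to 0.55 kg, lying level with its near eye round the post. Origin: centre of the near eye on the underside; x towards the far eye, z up. At the start it points out over the blank, swung 0.1 to 0.45 rad from the jig's x towards the jig's y. It drops in only when its notches are in line with the wing (see far_eye).
- near_eye (a point): Centre of the eye nearer to the bush (65 from it), on the arm's underside; on the post at the start. Same eye shape as far_eye; the axes are the arm's.
- far_eye (a point): Centre of the eye farther from the bush (115 from it), on the arm's underside, at x = 180 in the arm frame. Each eye is 64 x 64 with a through hole of radius 12.5 and two opposite notches along the arm's x (16 wide, reaching 21.5 from the centre): the lock wing passes through only when it is in line with the arm.
- waist (a point): Middle of the arm's thickness in its plain waist, at x = 118 in the arm frame, 6 above the underside (42 above the bench at the start): the place to grip, 36 wide across y, straight from x = 96 to 147, with 6 free below it to the blank. The arm's centre of mass is near x = 87.
- bush (a point): Foot of the steel router bush, a tube of radius 20 at x = 65 in the arm frame, from 6 below the arm's underside (it rests on the blank) to 3 above its top. The plate round it (x 35 to 95) is 56 wide. Two glide studs 7 across reach as low, at x = 31 and 149.
- lock (a joint): Angle of the lock wing: 0 = locked, square across the jig (along its y), with a stop there; grows to 1.6 turning clockwise seen from above; 1.571 = along the jig's x. Stays where left (friction 0.03 N m). Near 0 it is latched (0.1 play): it leaves 0 only, and comes back to 0 only, with both tabs squeezed in by 3 mm or more; let go at 0 the tabs spring out and latch it.
- lock_grip (a point): Middle of the lock wing on the post's axis, 30 above the seat; its x axis runs along the wing, its y from tab to tab. Wing: aluminium thumb-turn 36 long, 12 thick, from 15 to 47 above the seat (3 above the arm's top), rounded top. In the middle of each flat side a dark tab 10 wide and 18 tall, centred at this height, stands out to 10 from the axis.
- tab_a (a joint): Travel of one tab: 0 = out, 0.0043 = squeezed flush with the wing; spring about 2 N at rest to 8 N flush.
- tab_b (a joint): Travel of the opposite tab, the same.
- glue: Bystander: white glue bottle, radius 27, 168 tall, standing on the blank (top about 198 above the bench); origin under its centre.
- screw_tin: Bystander: open tin of screws, radius 18, 40 tall, standing on the blank close beside the arm; origin under its centre.
- pencil: Bystander: flat carpenter's pencil, a stub 75 x 14 x 7, lying on the blank along the jig's x; origin under its middle.
- router: Bystander: compact router standing on a 92 square base, 175 tall; origin under its centre.
- drill: Bystander: cordless drill standing on its battery, about 200 long, 215 tall; origin under the battery.
- tape: Bystander: tape measure 80 x 36 x 62; origin under its centre.
- sanding_block: Bystander: cork sanding block 115 x 66 x 32; origin under its centre.

How it is judged:
On the way, in this order (a step that is already met when the one before it is completed fails the run):
1. the lock wing is turned in line with the arm, which still lies on its seat by the near eye (angle between the x axis of lock_grip and the x axis of swing_arm, either way round below 0.2 rad and z of near_eye in the frame of seat below 0.006 m), for 0.1 s.
2. the arm is lifted clear over the lock wing (z of each of near_eye, far_eye in the frame of seat above 0.05 m), for 0.1 s.
3. the arm, turned end for end, lies flat on the seat with its far eye round the post, pointing out over the blank (horizontal distance between far_eye and seat below 0.004 m and z of far_eye in the frame of seat between -0.003 and 0.003 m and angle between swing_arm's own z axis and vertical below 0.05 rad and x of near_eye in the frame of seat above 0.12 m), for 0.2 s.
At the end, for the whole second after the job is handed in: The far eye is round the post (within 4 mm) and flat on the seat (within 3 mm, tilt under 0.05 rad), the near eye out over the blank (over 120 mm ahead of the post along the jig's x), the lock wing within 0.13 rad of square across, both tabs out (within 1 mm), the arm at rest (all of step 3 and value of joint lock below 0.13 rad and value of joint each of tab_a, tab_b below 0.001 m and linear speed of swing_arm below 0.02 m/s); the robot touches nothing.
It fails at once if the glue bottle is shoved or knocked over (moved more than 20 mm or tipped) (distance of glue from where it was at the start of the episode above 0.02 m or angle between glue's own z axis and vertical above 0.35 rad).
It fails at once if the screw tin is shoved or knocked over (moved more than 20 mm or tipped) (distance of screw_tin from where it was at the start of the episode above 0.02 m or angle between screw_tin's own z axis and vertical above 0.35 rad).
It fails at once if the pencil is shoved or knocked over (moved more than 20 mm or tipped) (distance of pencil from where it was at the start of the episode above 0.02 m or angle between pencil's own z axis and vertical above 0.35 rad).
It fails at once if the router or drill is shoved or knocked over (moved more than 20 mm or tipped) (distance of any of router, drill from where it was at the start of the episode above 0.02 m or angle between any of router, drill's own z axis and vertical above 0.35 rad).
It fails at once if the tape measure or sanding block is shoved or knocked over (moved more than 20 mm or tipped) (distance of any of tape, sanding_block from where it was at the start of the episode above 0.02 m or angle between any of tape, sanding_block's own z axis and vertical above 0.35 rad).
It also fails if it takes over 72 s, if anything falls off the work surface, if the arm or the gripper's body presses on something with over 40 N, if the wrist force passes 120 N, or if a joint passes its speed limit or range.

## Working session

There is one attempt and no reset: what is moved stays moved. The work goes in short steps, Python scripts to look and compute and a shell command to move; the robot and the scene stay as the last step left them, time stands still between calls to the robot, and variables do not carry over. Pictures are saved under pics/ and viewed, and the job is handed in when it is done.

```bash
ls; mkdir -p pics
cat > h.py <<'E'
import numpy as np, cv2
from bench import arm
def snap(name,fn,crop=None,scale=1):
    K=arm.get_calibration(name); p,d=arm.grab_frame(name)
    np.savez('pics/'+fn+'.npz',p=p,d=d,K=K['intrinsics'],E=K['extrinsics'])
    im=p[...,::-1].copy()
    if crop: im=im[crop[1]:crop[3],crop[0]:crop[2]]
    if scale!=1: im=cv2.resize(im,None,fx=scale,fy=scale,interpolation=cv2.INTER_CUBIC)
    cv2.imwrite('pics/'+fn+'.png',im)
def load(fn):
    z=np.load('pics/'+fn+'.npz'); return z['p'],z['d'],z['K'],z['E']
def ray(uv,z,K,E):
    "pixels -> world points on plane of height z"
    uv=np.atleast_2d(uv).astype(float); R=E[:3,:3];t=E[:3,3]
    c=-R.T@t; d=(np.linalg.inv(K)@np.c_[uv,np.ones(len(uv))].T).T@R
    s=(z-c[2])/d[:,2]; return c+d*s[:,None]
def pts(d,K,E):
    v,u=np.indices(d.shape); q=np.stack([(u-K[0,2])/K[0,0]*d,(v-K[1,2])/K[1,1]*d,d],-1)
    return (q-E[:3,3])@E[:3,:3]
def proj(X,K,E):
    q=np.atleast_2d(X)@E[:3,:3].T+E[:3,3]; q=q@K.T; return q[:,:2]/q[:,2:]
E
python3 - <<'E'
from h import *
s=arm.observe(); print(s)
for n in ['scene','top','wrist']:
    snap(n,n+'0')
    K=arm.get_calibration(n);print(n,K['intrinsics'],np.round(K['extrinsics'],3))
E
```

```text
pics
{'clock': 0.0, 'joint_pos': array([ 1.27880296,  0.41191258, -0.01270596,  1.59707163,  0.00557836,
        1.13430204, -0.08216384]), 'qd': array([-1.27734862e-03, -8.13486514e-05,  6.46704974e-04, -1.30680466e-03,
        9.57989185e-05, -6.50680239e-05,  1.40989828e-03]), 'joint_efforts': array([-2.71030121e-04, -6.00626421e+01,  6.81977011e-01, -2.99400866e+01,
        1.38286839e-02,  1.05510987e-02, -1.17348520e-05]), 'tool_pos': array([ 0.13855374, -0.60892299,  0.23043391]), 'eef_rot': array([-0.55237754,  0.44150811, -0.44054881,  0.55305188]), 'ft_force': array([ 0.52379877, -0.29767885, -0.52495488]), 'moment': array([ 0.00726062,  0.00354885, -0.01588854]), 'grip_width': 0.08567968128121398}
scene [[375.19723238   0.         327.08092786]
 [  0.         375.19723238 195.79524409]
 [  0.           0.           1.        ]] [[-0.783  0.621 -0.022  0.451]
 [ 0.405  0.483 -0.777 -0.179]
 [-0.472 -0.617 -0.63   1.198]
 [ 0.     0.     0.     1.   ]]
top [[453.6745481    0.         316.24111709]
 [  0.         453.6745481  203.58896942]
 [  0.           0.           1.        ]] [[ 0.026 -0.999  0.022 -0.037]
 [-0.984 -0.03  -0.174  0.542]
 [ 0.174 -0.017 -0.985  1.042]
 [ 0.     0.     0.     1.   ]]
wrist [[347.58322369   0.         324.02051669]
 [  0.         347.58322369 194.14696065]
 [  0.           0.           1.        ]] [[ 0.222 -0.975 -0.002 -0.624]
 [-0.921 -0.21   0.328 -0.042]
 [-0.32  -0.071 -0.945  0.381]
 [ 0.     0.     0.     1.   ]]
```

View pics/top0.png

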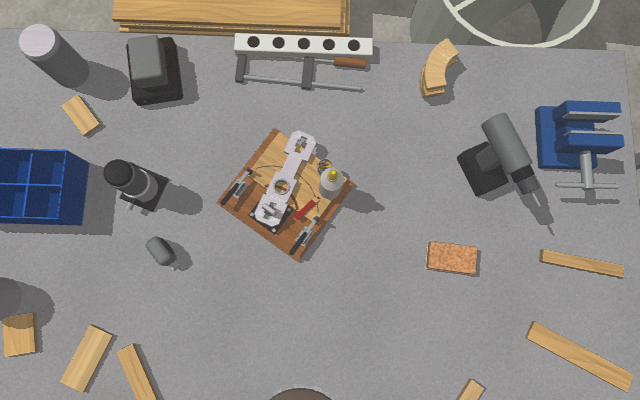

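View pics/scene0.png

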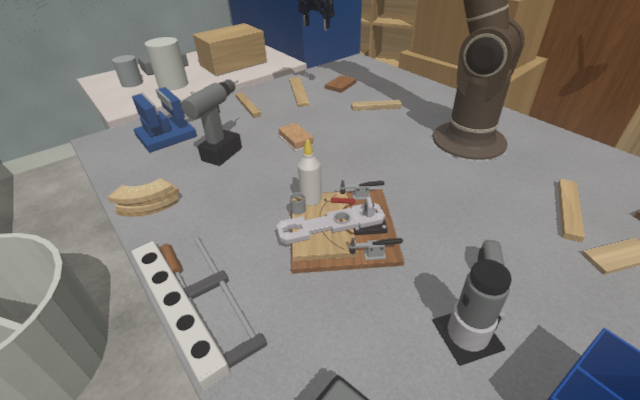

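View pics/wrist0.png

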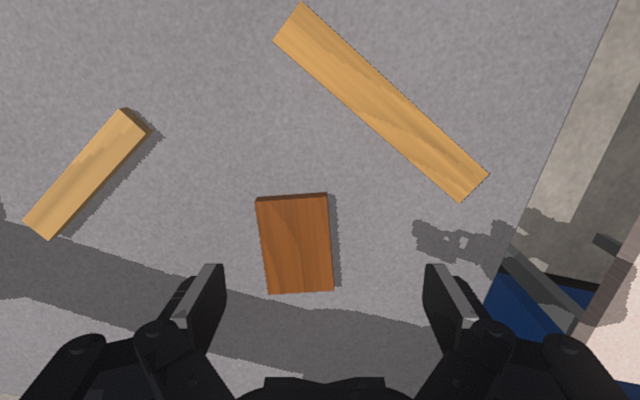

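The top view shows the jig at about (287,195), with the near eye at (270,211), the far eye at (300,145) and the glue bottle at (332,180). I'll enlarge it next.

Run:
```python
from h import *
p,d,K,E=load('top0')
im=p[110:280,200:375,::-1]; cv2.imwrite('pics/t0c.png',cv2.resize(im,None,fx=4,fy=3.5,interpolation=cv2.INTER_CUBIC)) if 0 else cv2.imwrite('pics/t0c.png',cv2.resize(im[:150],None,fx=4,fy=4,interpolation=cv2.INTER_CUBIC))
print('cam',-E[:3,:3].T@E[:3,3])
X=pts(d,K,E)
for uv in [(332,180),(300,145),(270,211),(281,186),(326,166)]: print(uv,X[uv[1],uv[0]])
# board corners rough at z=.015
print(ray([(277,128),(218,202),(298,262),(355,184)],.015,K,E))
p,d,K,E=load('scene0')
im=p[130:280,260:420,::-1]; cv2.imwrite('pics/s0c.png',cv2.resize(im,None,fx=4,fy=4,interpolation=cv2.INTER_CUBIC))
```

```text
cam [ 0.35281959 -0.00262688  1.12066181]
(332, 180) [ 0.57358786 -0.05187882  0.1691791 ]
(300, 145) [0.69777759 0.02302223 0.01437431]
(270, 211) [0.51585448 0.08564058 0.08186798]
(281, 186) [0.58697027 0.06587611 0.02950781]
(326, 166) [ 0.63459921 -0.04257705  0.05413996]
[[ 0.74057315  0.08293852  0.015     ]
 [ 0.54498081  0.22016     0.015     ]
 [ 0.40359911  0.01829882  0.015     ]
 [ 0.60092252 -0.11757864  0.015     ]]
```

View pics/t0c.png

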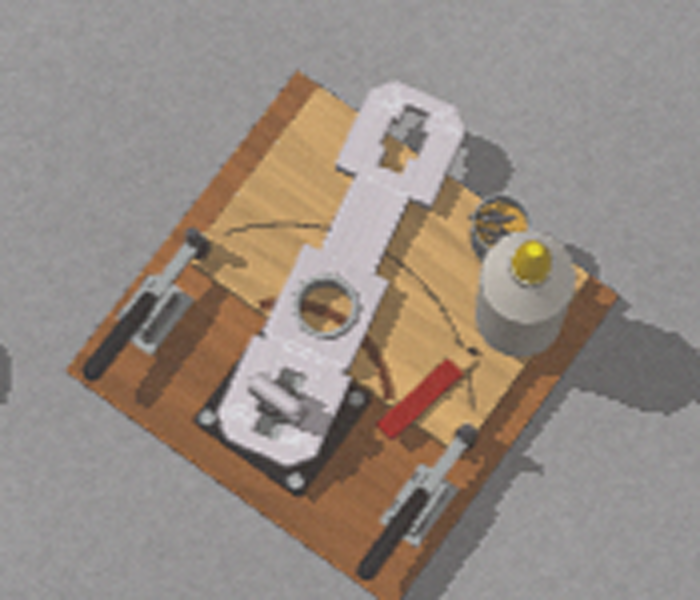

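View pics/s0c.png

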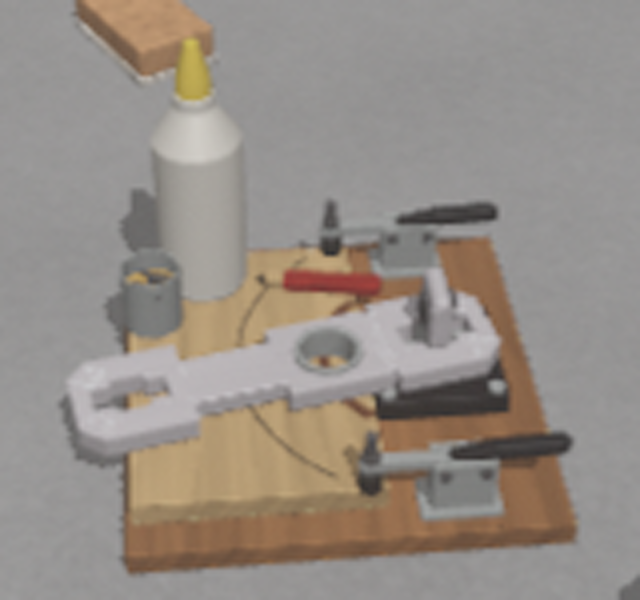

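Run:
```python
from h import *
from scipy.spatial.transform import Rotation as R
s=arm.observe(); M=R.from_quat(s['eef_rot']).as_matrix(); print(np.round(M,4))
C=arm.get_calibration('wrist')['extrinsics']; c=-C[:3,:3].T@C[:3,3]; print('cam in tool',M.T@(c-s['tool_pos']), 'fwd',M.T@C[2,:3],'right',M.T@C[0,:3])
x=M[:,0]; print('x yaw',np.arctan2(x[1],x[0]))
# arm blob in top view
p,d,K,E=load('top0')
hsv=cv2.cvtColor(p,cv2.COLOR_RGB2HSV)
m=((hsv[...,1]<40)&(hsv[...,2]>185)).astype(np.uint8)
n,l,st,ce=cv2.connectedComponentsWithStats(m)
for i in range(1,n):
    if st[i,4]>60 and 200<ce[i,0]<370 and 110<ce[i,1]<280: print(st[i],ce[i],hsv[l==i].mean(0))
```

```text
[[ 2.22e-01 -4.00e-04  9.75e-01]
 [-9.75e-01  1.20e-03  2.22e-01]
 [-1.30e-03 -1.00e+00 -1.00e-04]]
cam in tool [-0.00030378 -0.14233634  0.08492343] fwd [-5.77355294e-04  9.44860408e-01 -3.27472863e-01] right [9.99999793e-01 6.38351375e-04 7.87783328e-05]
x yaw -1.3469441302507106
[ 255  131   61   95 1520] [284.95131579 176.72105263] [156.50986842   9.82236842 199.57565789]
```

```bash
python3 -m crank '[[[-1.8,-0.5,1.8,0,-0.5,0,1],[-3.6,-1.3,3.6,0,-1,0,1],[-5.4,-1.3,5.4,0,-1.6,0,1],[-7.2,-1.3,7.2,0,-2.1,0,1],[-9,-1.3,9,0,-2.7,0,1],[-10.8,-1.3,10.8,0,-3.2,0,1],[-12.6,-1.3,12.6,0,-3.8,0,1],[-14.4,-1.3,14.4,0,-4.3,0,1],[-16.2,-1.3,16.1,0,-4.8,0,1],[-17.8,-1.3,17.7,0,-5.27,0,1]]]'
```

```text
clock: 1.4
tool_pos: [0.4691, -0.0815, 0.2703]
eef_rot: [0.675, -0.212, 0.212, -0.674]
ft_force: [1.0, -0.0, -0.4]
grip_width: 0.0856
```

```bash
python3 -m crank '[[[-0.1,0,1.8,0,0,0,1],[-0.2,0,3.4,0,0,0,1],[-0.2,0,4.2,0,0,0,1],[-0.2,0,4.2,0,0,0,1]]]'
python3 - <<'E'
from h import *
from scipy.spatial.transform import Rotation as R
s=arm.observe(); M=R.from_quat(s['eef_rot']).as_matrix(); print(s['joint_pos'],np.arctan2(M[1,0],M[0,0]),s['tool_pos'],abs(s['qd']).max())
snap('wrist','w1')
E
```

```text
clock: 1.9
tool_pos: [0.5361, 0.0255, 0.2697]
eef_rot: [-0.674, 0.212, -0.211, 0.675]
ft_force: [0.7, -0.5, -0.1]
grip_width: 0.0854
[ 0.35923847  0.28948727 -0.61232018  1.72764457  0.17694589  1.18087879
 -0.90890016] -0.6077206498165606 [0.53607642 0.02549275 0.26970999] 0.037112024041349265
```

View pics/w1.png

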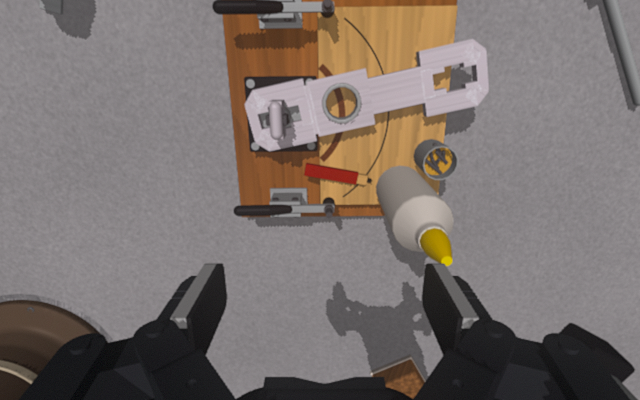

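The wrist view is clear: the near eye with the lock wing is at (278,118), the bush at (342,103), the far eye at (458,77), the tin at (436,160) and the glue at (405,200). I'll fit these now.

Run:
```python
from h import *
p,d,K,E=load('w1')
X=pts(d,K,E)
m=((X[...,2]>.041)&(X[...,2]<.0535)).astype(np.uint8); m[250:]=0
hsv=cv2.cvtColor(p,cv2.COLOR_RGB2HSV); m&=(hsv[...,1]<45)&(hsv[...,2]>120)
n,l,st,ce=cv2.connectedComponentsWithStats(m); i=1+np.argmax(st[1:,4]); print(st[i])
cs,_=cv2.findContours((l==i).astype(np.uint8),cv2.RETR_EXTERNAL,cv2.CHAIN_APPROX_NONE)
c=max(cs,key=len)[:,0]; W=ray(c,.048,K,E)
r=cv2.minAreaRect((W[:,:2]*1000).astype(np.float32)); print('rect mm',r)
v=l==i
print('z arm top',np.median(X[v][:,2]))
# direction: long side; fit via rect
b=cv2.boxPoints(r); e1=b[1]-b[0];e2=b[2]-b[1]; e=e1 if np.hypot(*e1)>np.hypot(*e2) else e2
a=np.arctan2(e[1],e[0]); a=a if abs(a)<1.57 else a-np.sign(a)*np.pi
ctr=np.array(r[0])/1000;u=np.array([np.cos(a),np.sin(a)])
print('arm yaw',a,'near eye',ctr-.09*u,'far',ctr+.09*u)
# refine yaw: straight edges fit: points in arm frame
q=(W[:,:2]-ctr)@np.array([[u[0],-u[1]],[u[1],u[0]]])  # x along, y
for s in (1,-1):
  for lo,hi,nm in ((.01,.05,'waist'),(-.052,.0,'plate'),(.068,.105,'farE'),(-.105,-.07,'nearE')):
    k=(q[:,0]>lo)&(q[:,0]<hi)&(s*q[:,1]>.014)
    if k.sum()>5:
        f=np.polyfit(q[k,0],q[k,1],1); print(nm,s,f[0],np.median(q[k,1]))
# wing: high pts near eye
ne=ctr-.09*u
k=(X[...,2]>.075)&(X[...,2]<.09)&(np.hypot(X[...,0]-ne[0],X[...,1]-ne[1])<.03)
print('wing',k.sum(),X[k].mean(0)); w=X[k][:,:2]; 
cc,(ww,hh),ang=cv2.minAreaRect((w*1000).astype(np.float32)); print(cc,ww,hh,ang)
# jig board: corners
mb=((X[...,2]>.009)&(X[...,2]<.02)).astype(np.uint8)
# glue, tin from depth: high points
k=(X[...,2]>.1)&(np.hypot(X[...,0]-.57,X[...,1]-.05)<.2); k[255:]=0
print('glue pts',X[k].min(0),X[k].max(0),X[k].mean(0))
# pivot block bolts / blank edge in pixels: use saturation mask of brown board
```

```text
[  245    39   244   112 10653]
rect mm ((606.1090087890625, 53.13946533203125), (63.95000457763672, 243.80172729492188), 67.59893035888672)
z arm top 0.0478134799840646
arm yaw -0.39097247 near eye [0.5229005  0.08743736] far [0.68931752 0.01884157]
waist 1 4.908594166357404e-05 0.017564021758874775
plate 1 -0.004832888782837849 0.027432930462263798
farE 1 0.012823197009822832 0.03136496318443799
nearE 1 0.0030794283584688813 0.03154545761537486
waist -1 -0.000855420555233231 -0.01736696627723906
plate -1 -0.0011128155064255257 -0.027495063274931612
farE -1 -0.0016785531131533694 -0.03146110335901381
nearE -1 -0.0498941746292627 -0.030966596780726427
wing 522 [0.52393645 0.08776974 0.08065903]
(523.2610473632812, 87.23103332519531) 36.11724853515625 18.270366668701172 53.0024528503418
glue pts [ 0.55771051 -0.07539915  0.10006687] [0.61143076 0.09512419 0.41205266] [ 0.58498574 -0.02247098  0.18500965]
```

```bash
python3 -m crank '[[[-0.8,1.5,0.7,0,0,0,0.6],[-1.53,3,1.44,0,0,0,0.6],[-1.53,4.8,1.44,0,0,0,0.6],[-1.53,6.0,1.44,0,0,0,0.6],[-1.53,6.8,1.44,0,0,0,0.6],[-1.53,7.19,1.44,0,0,0,0.6],[-1.53,7.19,1.44,0,0,0,0.6]]]'
python3 - <<'E'
from h import *
snap('scene','s2',(230,100,430,260),4); snap('wrist','w2')
print(arm.observe()['tool_pos'])
E
```

```text
clock: 2.82
tool_pos: [0.5227, 0.0842, 0.0543]
eef_rot: [0.675, -0.213, 0.213, -0.674]
ft_force: [-0.0, -0.6, 0.5]
grip_width: 0.0514
[0.52362862 0.08488522 0.05544493]
```

View pics/w2.png

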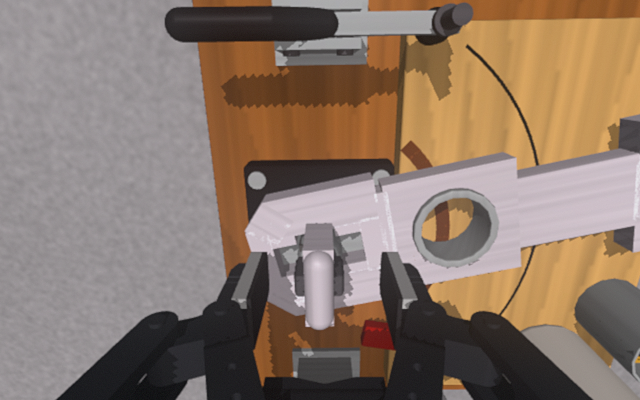

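View pics/s2.png

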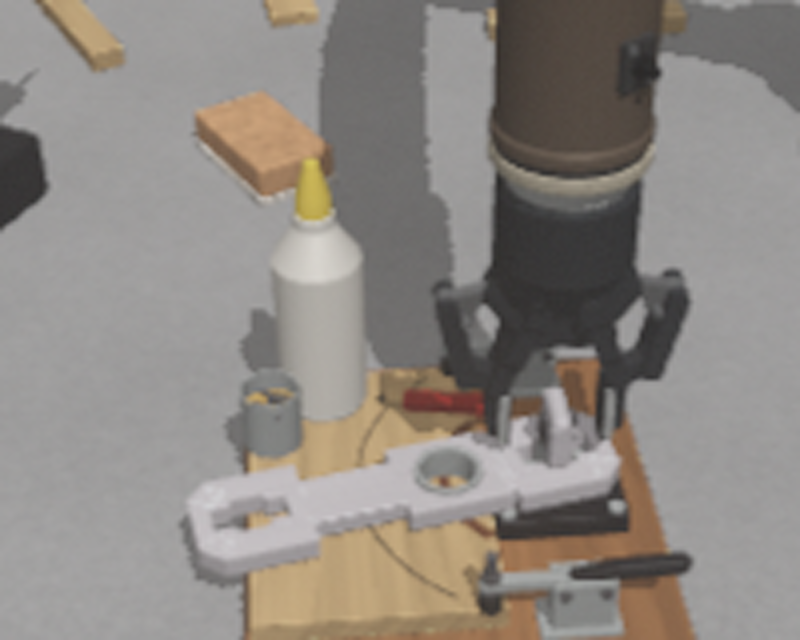

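The wing sits midway between the pads (wing about x=319, pads at 262 and 388). Closing now.

```bash
python3 -m crank '[[[0,0,0.03,0,0,0,0],[0,0,0.03,0,0,0,0],[0,0,0.03,0,0,0,0],[0,0,0.03,0,0,0,0],[0,0,0.03,0,0,0,0],[0,0,0.03,0,0,0,0]]]'
python3 - <<'E'
from h import *
s=arm.observe(); print(s['tool_pos'],s['ft_force'],s['moment'],s['grip_width'],s['joint_pos'])
snap('wrist','w3')
E
```

```text
clock: 3.68
tool_pos: [0.5226, 0.0872, 0.0554]
eef_rot: [-0.674, 0.213, -0.212, 0.675]
ft_force: [-6.5, 2.5, 11.1]
grip_width: 0.0107
[0.52259783 0.0871771  0.05541927] [-6.54791214  2.51450885 11.09149102] [ 0.51214048  1.40143969 -0.02065823] 0.010747390264823659 [ 0.15985618  0.53728249 -0.5386074   1.96052501  0.39483916  0.7487177
 -1.22088314]
```

View pics/w3.png

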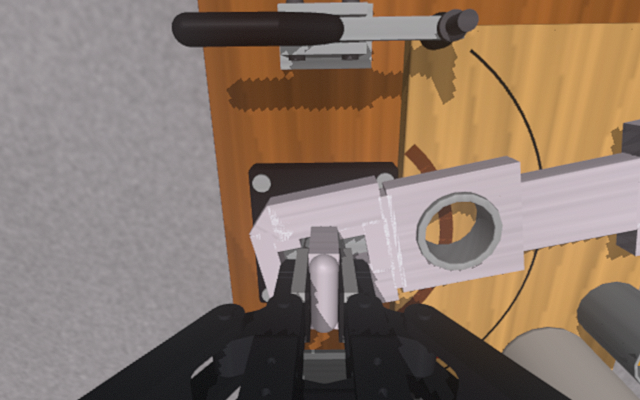

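```bash
python3 -m crank '[[[-0.02,-0.03,0,0,1,0,0],[-0.02,-0.04,0,0,2,0,0],[-0.02,-0.04,0,0,3,0,0],[-0.02,-0.04,0,0,4,0,0],[-0.02,-0.04,0,0,5,0,0],[-0.02,-0.04,0,0,6,0,0],[-0.02,-0.04,0,0,7,0,0],[-0.02,-0.04,0,0,8,0,0],[-0.02,-0.04,0,0,9,0,0],[-0.02,-0.04,0,0,9.7,0,0]]]'
python3 -m crank '[[[0,0,0,0,0,0,0],[0,0,0,0,0,0,0]]]'
python3 - <<'E'
from h import *
from scipy.spatial.transform import Rotation as R
s=arm.observe(); M=R.from_quat(s['eef_rot']).as_matrix();print(s['tool_pos'],s['ft_force'],s['moment'],s['grip_width'],s['joint_pos'],'yaw',np.arctan2(M[1,0],M[0,0]))
snap('wrist','w4');snap('scene','s4',(260,130,420,280),4)
E
```

```text
clock: 4.97
tool_pos: [0.5225, 0.0873, 0.0555]
eef_rot: [-0.392, 0.589, -0.588, 0.391]
ft_force: [-0.2, 2.6, -2.9]
grip_width: 0.0112
clock: 5.22
tool_pos: [0.5224, 0.0873, 0.0555]
eef_rot: [-0.393, 0.588, -0.587, 0.393]
ft_force: [-2.1, 4.4, -3.3]
grip_width: 0.0107
[0.52244602 0.08730638 0.05552545] [-2.10092889  4.38473965 -3.25846991] [1.10909998 0.45748096 0.01161547] 0.010714932276487154 [-0.0990511   0.4848182  -0.20075909  1.97819551  0.14444117  0.69261842
 -2.35105134] yaw -1.9623321964292348
```

View pics/w4.png

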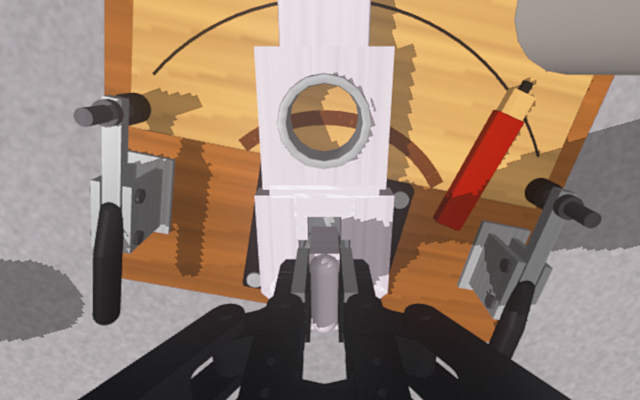

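View pics/s4.png

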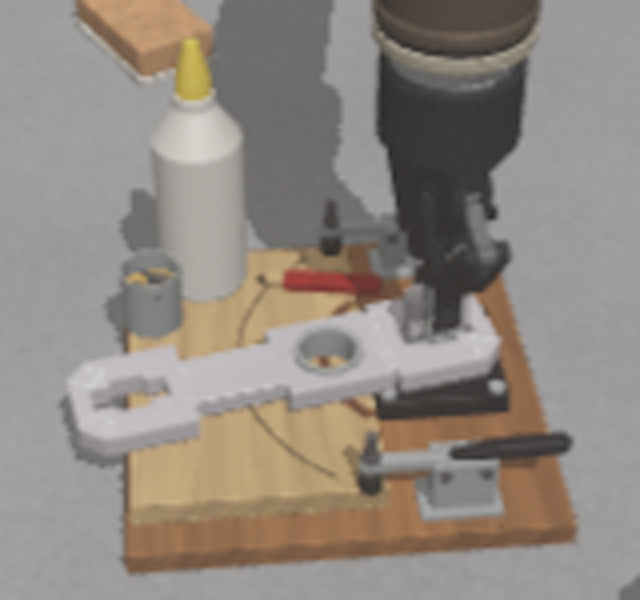

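```bash
python3 -m crank '[[[0,0,0,0,0,0,0.6],[0,0,0,0,0,0,0.6],[0,-1,0,0,0,0,0.6],[0,-2.4,0,0,0,0,0.6],[0,-2.4,0,0,0,0,0.6]]]'
python3 - <<'E'
from h import *
p,d,K,E=load('w1')
t=ray((437,158),.07,K,E)[0]; g=ray((392,183),.03,K,E)[0]
u=np.array([np.cos(-.3915),np.sin(-.3915)]); n=np.array([-u[1],u[0]]); o=np.array([.5224,.0873])
for q in (t,g): print(q,(q[:2]-o)@u,(q[:2]-o)@n)
snap('wrist','w5')
E
```

```text
clock: 5.95
tool_pos: [0.5257, 0.086, 0.1311]
eef_rot: [0.39, -0.587, 0.59, -0.394]
ft_force: [0.9, -0.2, 0.2]
grip_width: 0.0513
[ 0.63195976 -0.03475197  0.07      ] 0.14784224848476646 -0.07101194133191115
[ 0.58080961 -0.0463123   0.03      ] 0.10497336212588243 -0.101215222322084
```

View pics/w5.png

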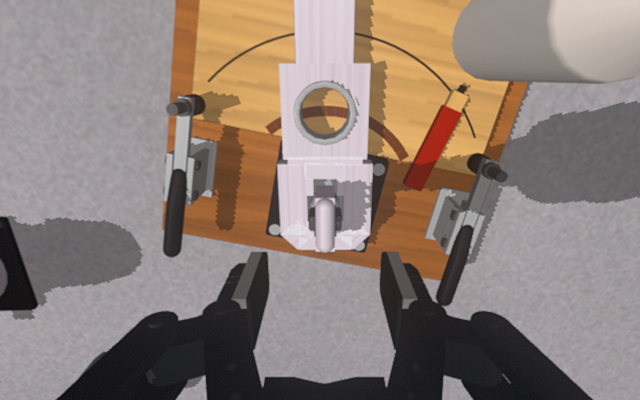

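```bash
python3 -m crank '[[[0,0,1.8,0,0,0,0.6],[0,0.3,3.65,0,0,0,0.6],[0,1,3.65,0,0,0,0.6],[0,1,3.65,0,0,0,0.6],[0,1,3.65,0,0,0,0.6]]]'
python3 - <<'E'
from h import *
from scipy.spatial.transform import Rotation as R
s=arm.observe(); M=R.from_quat(s['eef_rot']).as_matrix();print(s['tool_pos'],'yaw',np.arctan2(M[1,0],M[0,0]),s['joint_pos'])
u=np.array([np.cos(-.3915),np.sin(-.3915)]); n=np.array([-u[1],u[0]]); o=np.array([.5224,.0873])
q=s['tool_pos'][:2]-o; print(q@u,q@n,M[:,1])
snap('wrist','w6')
E
```

```text
clock: 6.62
tool_pos: [0.6236, 0.0445, 0.0976]
eef_rot: [-0.393, 0.588, -0.588, 0.392]
ft_force: [0.1, -0.3, -0.0]
grip_width: 0.0511
[0.62356776 0.04448262 0.09756113] yaw -1.9647720472225796 [-0.01786909  0.55598827 -0.18266848  1.71429617  0.12417781  0.88344054
 -2.21739008]
0.10985123542547254 -0.0009745967784646182 [-8.53379049e-04 -6.59615814e-06 -9.99999636e-01]
```

View pics/w6.png

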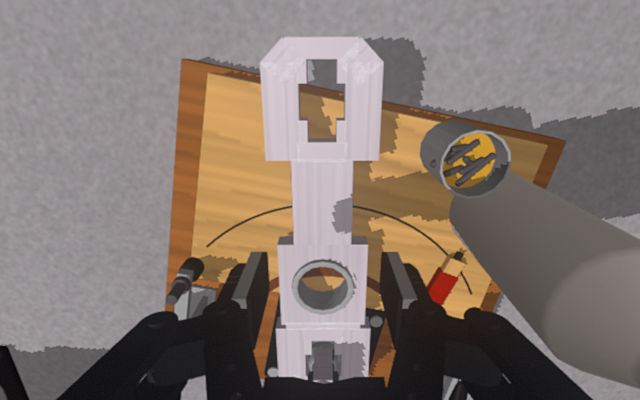

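```bash
python3 -m crank '[[[-0.03,0.8,0,0,0,0,0.6],[-0.03,1.6,0,0,0,0,0.6],[-0.03,2.1,0,0,0,0,0.6],[-0.03,2.2,0,0,0,0,0.6],[-0.03,2.2,0,0,0,0,0.6]]]'
python3 -m crank '[[[0,0,0,0,0,0,0],[0,0,0,0,0,0,0],[0,0,0,0,0,0,0],[0,0,0,0,0,0,0]]]'
python3 - <<'E'
from h import *
from scipy.spatial.transform import Rotation as R
s=arm.observe(); M=R.from_quat(s['eef_rot']).as_matrix();print(s['tool_pos'],'yaw',np.arctan2(M[1,0],M[0,0]),s['joint_pos'],s['grip_width'])
u=np.array([np.cos(-.3915),np.sin(-.3915)]); n=np.array([-u[1],u[0]]); o=np.array([.5224,.0873])
q=s['tool_pos'][:2]-o; print(q@u,q@n,M[:,1],s['ft_force'],s['moment'])
E
```

```text
clock: 7.3
tool_pos: [0.6248, 0.0451, 0.0323]
eef_rot: [0.392, -0.588, 0.588, -0.393]
ft_force: [0.6, -0.0, 0.3]
grip_width: 0.0509
clock: 7.8
tool_pos: [0.6252, 0.0451, 0.0329]
eef_rot: [0.392, -0.588, 0.589, -0.393]
ft_force: [-0.3, 0.0, 6.2]
grip_width: 0.0344
[0.6252053  0.04505718 0.03294763] yaw -1.9655025718657209 [-0.02882676  0.64039575 -0.16935835  1.74886158  0.14654793  0.76278873
 -2.23671603] 0.034429094045923495
0.11114563372952609 0.0001813325758362147 [ 1.81428742e-03  1.15567324e-04 -9.99998348e-01] [-0.27219085  0.01766916  6.20075766] [0.00035215 0.33840919 0.12518425]
```

```bash
python3 -m crank '[[[0,-0.2,0,0,0,0,0],[0,-0.5,0,0,0,0,0],[0,-1,0,0,0,0,0],[0,-1.7,0,0,0,0,0],[0,-2.6,0,0,0,0,0],[0,-3.8,0,0,0,0,0],[0,-5,0,0,0,0,0],[0,-6,0,0,0,0,0],[0,-6.5,0,0,0,0,0],[0,-6.5,0,0,0,0,0]]]'
python3 - <<'E'
from h import *
from scipy.spatial.transform import Rotation as R
s=arm.observe(); M=R.from_quat(s['eef_rot']).as_matrix();print(s['tool_pos'],'yaw',np.arctan2(M[1,0],M[0,0]),s['joint_pos'],s['grip_width'],s['ft_force'],s['moment'])
snap('wrist','w7');snap('scene','s7',(230,80,430,240),4)
E
```

```text
clock: 9.05
tool_pos: [0.6248, 0.045, 0.2277]
eef_rot: [0.392, -0.588, 0.589, -0.393]
ft_force: [0.2, 1.6, -4.3]
grip_width: 0.0345
[0.62480174 0.04501607 0.22773786] yaw -1.9655066062189586 [-0.0082893   0.42507509 -0.19527043  1.58870891  0.08868267  1.1345687
 -2.18947068] 0.0345272557267768 [ 0.22462315  1.63560926 -4.34300157] [-0.00319616 -0.06857118  0.02091927]
```

View pics/w7.png

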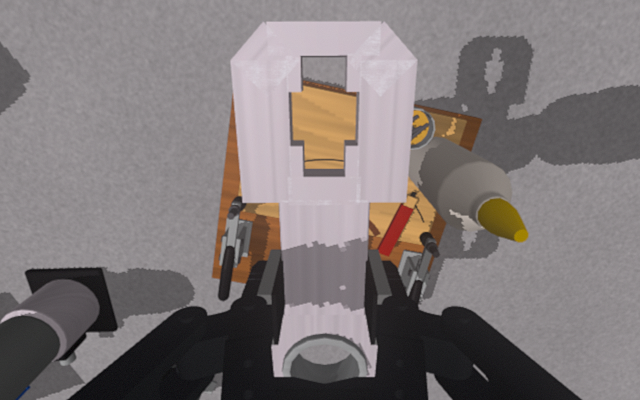

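View pics/s7.png

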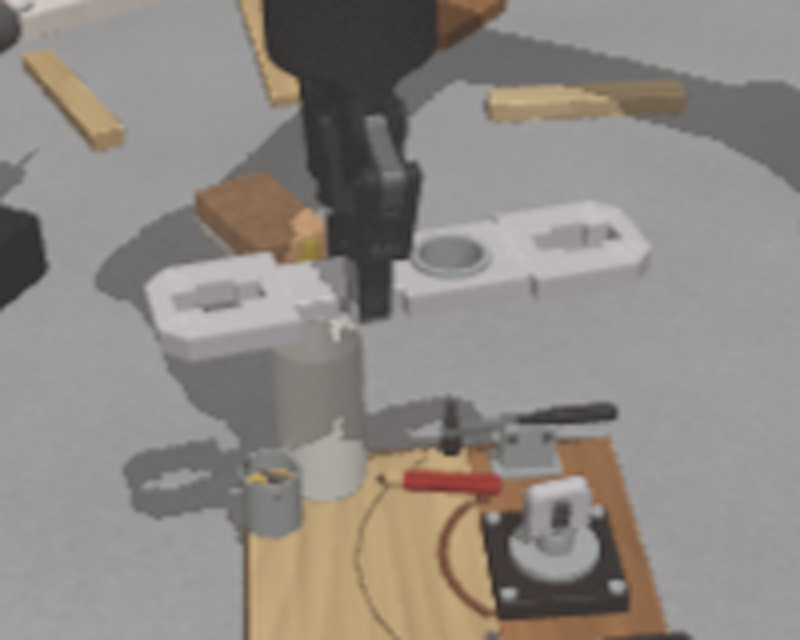

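Run:
```python
from h import *
from scipy.spatial.transform import Rotation as R
p,d,K,E=load('w7'); s=arm.observe(); M=R.from_quat(s['eef_rot']).as_matrix(); T=s['tool_pos']
X=pts(d,K,E)
hsv=cv2.cvtColor(p,cv2.COLOR_RGB2HSV)
k=(X[...,2]>.22)&(X[...,2]<.27); k[215:]=False
k[:,:225]=0;k[:,425:]=0
k&=(hsv[...,1]<45)&(hsv[...,2]>120)
Y=(X[k]-T)@M
A=np.c_[Y[:,0],Y[:,2],np.ones(len(Y))]; f=np.linalg.lstsq(A,Y[:,1],rcond=None)[0]; print('plane y=ax+bz+c',f)
zt=T[2]-f[2]; print('top z',zt)
n=cv2.connectedComponentsWithStats(k.astype(np.uint8)); l=n[1]; i=1+np.argmax(n[2][1:,4])
cs,h=cv2.findContours((l==i).astype(np.uint8),cv2.RETR_CCOMP,cv2.CHAIN_APPROX_NONE)
for c,hh in zip(cs,h[0]):
    if cv2.contourArea(c)>800:
        W=(ray(c[:,0],.2428,K,E)-T)@M*1000
        print(hh[3],cv2.boundingRect(c),'x',W[:,0].min(),W[:,0].max(),'z',W[:,2].min(),W[:,2].max())
        print(cv2.minAreaRect(W[:,[0,2]].astype(np.float32)))
```

```text
plane y=ax+bz+c [ 0.00278938 -0.00654984 -0.01691323]
top z 0.24239125158896382
-1 (231, 22, 187, 193) x -33.14965810647368 30.920963140066323 z 33.059423274771156 101.67238660003898
((-1.1113052368164062, 67.37713623046875), (64.05280303955078, 68.6146240234375), 0.034279629588127136)
0 (288, 55, 72, 122) x -13.921057648558628 11.26862432050621 z 48.68273793846507 91.51415209623136
((-1.3258838653564453, 70.1015853881836), (25.186256408691406, 42.8315315246582), 0.02411009557545185)
```

```bash
cat > fe.py <<'E'
from h import *
from scipy.spatial.transform import Rotation as R
import sys
s=arm.observe(); M=R.from_quat(s['eef_rot']).as_matrix(); T=s['tool_pos']
snap('wrist',sys.argv[1]); p,d,K,E=load(sys.argv[1])
c=-E[:3,:3].T@E[:3,3]; print('T',T,'yaw',np.arctan2(M[1,0],M[0,0]),'cam',M.T@(c-T),s['ft_force'],s['moment'],s['joint_pos'])
X=pts(d,K,E); hsv=cv2.cvtColor(p,cv2.COLOR_RGB2HSV)
h=T[2]+.015
k=(abs(X[...,2]-h)<.02); k[215:]=False; k[:,:225]=0;k[:,425:]=0
k&=(hsv[...,1]<45)&(hsv[...,2]>120)
Y=(X[k]-T)@M
f=np.linalg.lstsq(np.c_[Y[:,0],Y[:,2],np.ones(len(Y))],Y[:,1],rcond=None)[0]; print('plane y=ax+bz+c',f)
n=cv2.connectedComponentsWithStats(k.astype(np.uint8)); l=n[1]; i=1+np.argmax(n[2][1:,4])
cs,hi=cv2.findContours((l==i).astype(np.uint8),cv2.RETR_CCOMP,cv2.CHAIN_APPROX_NONE)
for c,hh in zip(cs,hi[0]):
    if cv2.contourArea(c)>800:
        W=(ray(c[:,0],h,K,E)-T)@M*1000
        print(hh[3],cv2.boundingRect(c),'x',W[:,0].min(),W[:,0].max(),'z',W[:,2].min(),W[:,2].max())
E
python3 fe.py w8
```

```text
T [0.62373197 0.04484621 0.22547802] yaw -1.9654521485352021 cam [-0.00047423 -0.14232679  0.08470364] [ 0.52774609 -0.73446232 -3.7755258 ] [-0.10886266 -0.03824654  0.04616159] [-0.00836846  0.42729668 -0.1951072   1.59083264  0.08874717  1.13401805
 -2.18954462]
plane y=ax+bz+c [ 0.00059659 -0.00273628 -0.01472558]
-1 (231, 22, 187, 193) x -32.55214375787992 31.44999948195122 z 32.22782755905574 100.7956250389351
0 (287, 55, 73, 122) x -13.62707029641029 11.795818962737663 z 47.858327285067645 90.6593158492145
```

```bash
python3 -m crank '[[[0,0,-0.1,0,-0.4,0,0],[0,0,-0.3,0,-1.2,0,0],[0,0,-0.5,0,-2.2,0,0],[0,0,-0.7,0,-3.2,0,0],[0,0,-0.9,0,-4.2,0,0],[0,0,-1.1,0,-5.2,0,0],[0,0,-1.36,0,-6.2,0,0],[0,0,-1.36,0,-7.2,0,0],[0,0,-1.36,0,-8.2,0,0],[0,0,-1.36,0,-9,0,0]]]'
python3 -m crank '[[[0,0,0,0,-0.9,0,0],[0,0,0,0,-1.9,0,0],[0,0,0,0,-2.9,0,0],[0,0,0,0,-3.9,0,0],[0,0,0,0,-4.9,0,0],[0,0,0,0,-5.9,0,0],[0,0,0,0,-6.9,0,0],[0,0,0,0,-7.9,0,0],[0,0,0,0,-8.7,0,0],[0,0,0,0,-9,0,0]]]'
python3 -m crank '[[[0,0,0,0,-0.8,0,0],[0,0,0,0,-1.8,0,0],[0,0,0,0,-2.8,0,0],[0,0,0,0,-3.7,0,0],[0,0,0,0,-4.3,0,0],[0,0,0,0,-4.5,0,0],[0,0,0,0,-4.5,0,0],[0,0,0,0,-4.5,0,0]]]'
python3 fe.py w9
```

```text
clock: 10.45
tool_pos: [0.5861, 0.0605, 0.2251]
eef_rot: [0.664, -0.245, 0.243, -0.663]
ft_force: [0.2, -0.0, -3.8]
grip_width: 0.0347
clock: 11.7
tool_pos: [0.5861, 0.0604, 0.2251]
eef_rot: [-0.68, -0.191, 0.193, 0.681]
ft_force: [0.8, 0.2, -4.2]
grip_width: 0.0347
clock: 12.7
tool_pos: [0.5867, 0.0606, 0.2264]
eef_rot: [-0.588, -0.392, 0.392, 0.589]
ft_force: [0.1, -0.0, -4.0]
grip_width: 0.0343
T [0.58669053 0.06060312 0.22640813] yaw 1.1748575886688044 cam [ 0.00049479 -0.14230731  0.08444485] [ 0.11302864 -0.02066776 -3.97716899] [0.09473097 0.0417418  0.00423317] [ 0.43146488  0.49312346 -0.86081093  1.64919272  0.39773607  1.18505071
  0.65172442]
plane y=ax+bz+c [-0.00065517 -0.00402761 -0.01466497]
-1 (231, 21, 186, 194) x -31.579930005156463 32.46597249812312 z 32.054263237670355 100.94872456879094
0 (288, 55, 72, 122) x -12.243116224908528 12.965663762027612 z 47.67229709303943 90.49595476353156
```

View pics/w9.png

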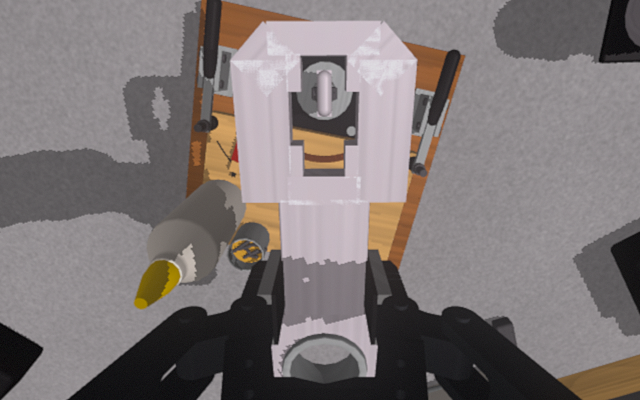

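```bash
python3 -m crank '[[[0,0.8,0.02,0,-0.03,0,0],[0,2,0.02,0,-0.03,0,0],[0,3.2,0.02,0,-0.03,0,0],[0,4.2,0.02,0,-0.03,0,0],[0,4.6,0.02,0,-0.03,0,0],[0,4.6,0.02,0,-0.03,0,0],[0,4.6,0.02,0,-0.03,0,0],[0,4.6,0.02,0,-0.03,0,0]]]'
python3 fe.py w10
python3 - <<'E'
from h import *
from scipy.spatial.transform import Rotation as R
s=arm.observe(); M=R.from_quat(s['eef_rot']).as_matrix(); T=s['tool_pos']
print('axis in tool', (np.array([.5224,.0873,T[2]])-T)@M)
p,d,K,E=load('w10');X=pts(d,K,E)
a=np.array([.5224,.0873]); k=(np.hypot(*(X[...,:2]-a).transpose(2,0,1))<.03)&(X[...,2]>.074)&(X[...,2]<.088)
print(k.sum()); Y=(X[k]-T)@M; print(Y.min(0),Y.max(0))
E
```

```text
clock: 13.75
tool_pos: [0.587, 0.061, 0.0899]
eef_rot: [0.588, 0.394, -0.393, -0.587]
ft_force: [-0.0, -0.5, -4.9]
grip_width: 0.0347
T [0.58702297 0.06101149 0.08991569] yaw 1.1800223442666846 cam [ 0.00049003 -0.14231077  0.08442928] [-0.02949489 -0.46968613 -4.85510169] [ 0.00308836  0.1190869  -0.0001449 ] [ 0.36450587  0.63651846 -0.77285647  1.78313582  0.53886473  0.94367806
  0.54293353]
plane y=ax+bz+c [-0.001743   -0.00335967 -0.01465909]
-1 (230, 21, 187, 194) x -31.529191267435177 32.46545541775588 z 32.05699201157136 100.90400693318014
0 (290, 55, 70, 122) x -11.978373852778777 12.913643126216284 z 47.6832654193655 90.46918235370534
axis in tool [-0.00017341 -0.00011595  0.06967722]
2640
[-0.00911899  0.00485921  0.05138282] [0.01049069 0.01563909 0.0874515 ]
```

View pics/w10.png

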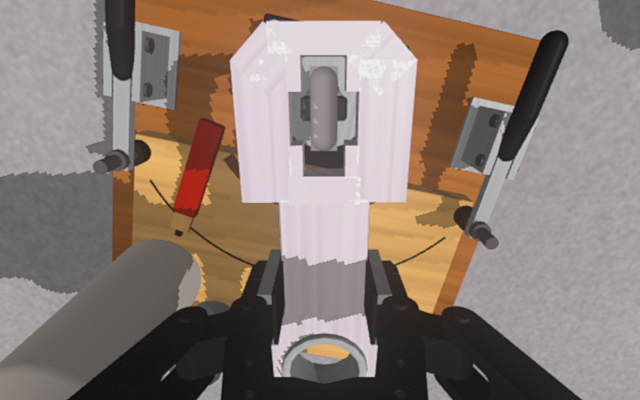

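Wing and hole agree to under 1 mm, so I'm lowering in stages.

```bash
python3 -m crank '[[[0,0.2,0.015,0,0,0,0],[0,0.4,0.015,0,0,0,0],[0,0.6,0.015,0,0,0,0],[0,0.8,0.015,0,0,0,0],[0,1.0,0.015,0,0,0,0],[0,1.15,0.015,0,0,0,0],[0,1.2,0.015,0,0,0,0],[0,1.2,0.015,0,0,0,0]]]'
python3 -m crank '[[[0,0.1,0,0,0,0,0],[0,0.2,0,0,0,0,0],[0,0.3,0,0,0,0,0],[0,0.4,0,0,0,0,0],[0,0.5,0,0,0,0,0],[0,0.58,0,0,0,0,0],[0,0.64,0,0,0,0,0],[0,0.64,0,0,0,0,0]]]'
python3 fe.py w11
```

```text
clock: 14.8
tool_pos: [0.5859, 0.0611, 0.0527]
eef_rot: [-0.587, -0.394, 0.393, 0.588]
ft_force: [-0.2, 0.3, -4.4]
grip_width: 0.0346
clock: 15.8
tool_pos: [0.5858, 0.0611, 0.0334]
eef_rot: [0.588, 0.393, -0.394, -0.587]
ft_force: [0.5, -0.7, -5.2]
grip_width: 0.0343
T [0.58581951 0.06106107 0.03340197] yaw 1.1803155738924047 cam [ 0.00049154 -0.14229638  0.08441407] [ 0.4756013  -0.70983137 -5.16569664] [0.03278237 0.055711   0.03816044] [ 0.32732815  0.70632422 -0.72104605  1.81759047  0.60578896  0.85191862
  0.4902956 ]
plane y=ax+bz+c [-0.01902286  0.02986574 -0.01595875]
-1 (225, 0, 200, 215) x -36.93343470520956 34.90725799751542 z 32.03042421914548 107.0597497832021
0 (287, 65, 75, 131) x -12.574344036089588 14.068713554628102 z 39.98966529580363 87.27131986407227
```

View pics/w11.png

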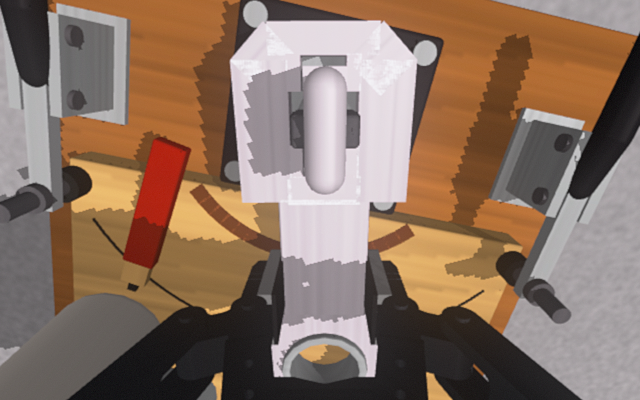

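```bash
python3 - <<'E'
from h import *
from scipy.spatial.transform import Rotation as R
s=arm.observe(); M=R.from_quat(s['eef_rot']).as_matrix(); T=s['tool_pos']
p,d,K,E=load('w11')
print((ray([(130,285),(182,150),(155,140),(152,272)],.037,K,E)-T)@M)
E
python3 -m crank '[[[0,0.03,0,0,0,0,0],[0,0.04,0,0,0,0,0],[0,0.04,0,0,0,0,0]]]'
```

```text
[[-0.08949312 -0.00351807 -0.00823338]
 [-0.05688485 -0.00351684  0.05528014]
 [-0.06715537 -0.00351646  0.05934026]
 [-0.07816621 -0.00351812 -0.00131402]]
clock: 16.23
tool_pos: [0.5859, 0.0611, 0.033]
eef_rot: [0.588, 0.394, -0.393, -0.587]
ft_force: [-3.2, -1.2, 5.4]
grip_width: 0.0339
```

Seated: the vertical force changed sign to +5 N. The pencil is more than 65 mm away laterally at the finger line, so I'm releasing and rising.

```bash
python3 -m crank '[[[0,0,0,0,0,0,0.55],[0,0,0,0,0,0,0.55],[0,0,0,0,0,0,0.55],[0,-0.7,0,0,0,0,0.55],[0,-2,0,0,0,0,0.55],[0,-3,0,0,0,0,0.55],[0,-3,0,0,0,0,0.55],[0,-3,0,0,0,0,0.55]]]'
python3 - <<'E'
from h import *
from scipy.spatial.transform import Rotation as R
s=arm.observe(); M=R.from_quat(s['eef_rot']).as_matrix(); T=s['tool_pos']
print(T,np.arctan2(M[1,0],M[0,0]),'axis in tool', (np.array([.5224,.0873,T[2]])-T)@M/.03)
snap('wrist','w12');snap('scene','s12',(230,100,430,260),4)
p,d,K,E=load('w12');X=pts(d,K,E)
a=np.array([.5224,.0873]); r=np.hypot(*(X[...,:2]-a).transpose(2,0,1))
k=(r<.04)&(r>.024)&(X[...,2]>.04)&(X[...,2]<.056); Y=X[k]
print('top z',np.median(Y[:,2]),np.linalg.lstsq(np.c_[Y[:,:2]-a,np.ones(len(Y))],Y[:,2],rcond=None)[0])
k=(r<.03)&(X[...,2]>.074)&(X[...,2]<.09); Y=X[k]; print(cv2.minAreaRect((Y[:,:2]*1000).astype(np.float32)))
E
```

```text
clock: 17.23
tool_pos: [0.5857, 0.0608, 0.1226]
eef_rot: [0.588, 0.393, -0.393, -0.587]
ft_force: [-0.2, 0.5, -0.4]
grip_width: 0.0471
[0.58572453 0.06078365 0.12262191] 1.1800241508438916 axis in tool [ 1.32315682e-02 -1.17503293e-03  2.28836532e+00]
top z 0.04778056775829516 [-2.83573882e-05  6.08776045e-05  4.77746424e-02]
((523.2236328125, 88.02931213378906), (19.80668830871582, 36.11829376220703), 67.67646026611328)
```

View pics/w12.png

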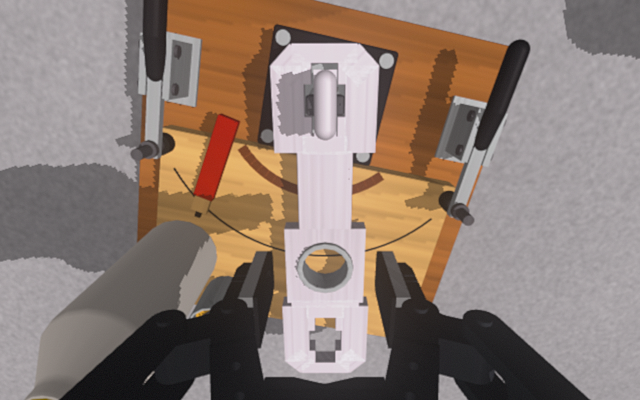

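View pics/s12.png

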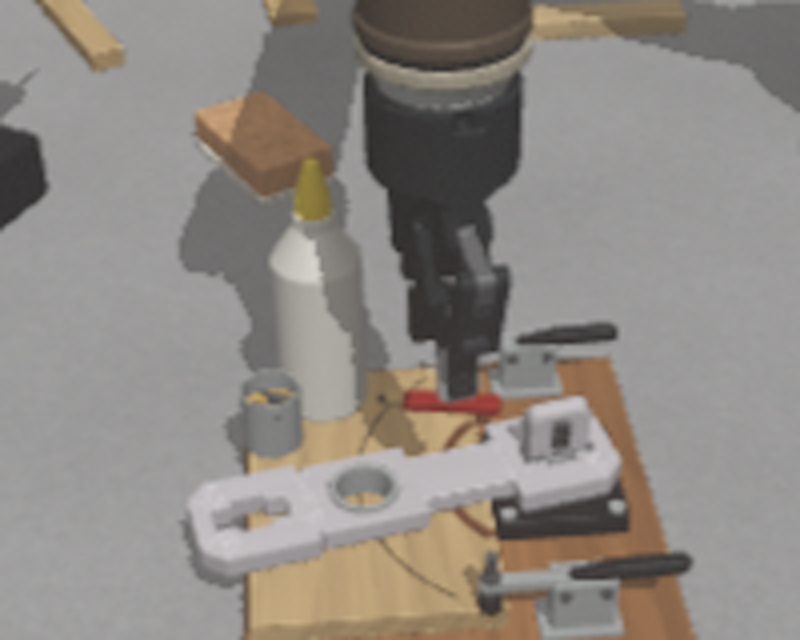

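The arm is flat on the seat (top at 47.8 mm). Next I'll turn the wing back.

```bash
python3 -m crank '[[[0.01,0,1.2,0,0,0,0.55],[0.01,0,2.29,0,0,0,0.55],[0.01,0.8,2.29,0,0,0,0.55],[0.01,1.6,2.29,0,0,0,0.55],[0.01,2.1,2.29,0,0,0,0.55],[0.01,2.23,2.29,0,0,0,0.55],[0.01,2.23,2.29,0,0,0,0.55],[0.01,2.23,2.29,0,0,0,0.55]]]'
python3 -m crank '[[[0,0,0,0,0,0,0],[0,0,0,0,0,0,0],[0,0,0,0,0,0,0],[0,0,0,0,0,0,0],[0,0,0,0,0,0,0]]]'
python3 - <<'E'
from h import *
from scipy.spatial.transform import Rotation as R
s=arm.observe(); M=R.from_quat(s['eef_rot']).as_matrix();print(s['tool_pos'],s['ft_force'],s['moment'],s['grip_width'],s['joint_pos'],'yaw',np.arctan2(M[1,0],M[0,0]))
snap('wrist','w13')
E
```

```text
clock: 18.32
tool_pos: [0.5229, 0.0877, 0.056]
eef_rot: [0.588, 0.394, -0.393, -0.587]
ft_force: [-0.1, -0.8, 0.1]
grip_width: 0.0472
clock: 18.95
tool_pos: [0.5227, 0.0873, 0.0561]
eef_rot: [0.588, 0.394, -0.393, -0.587]
ft_force: [-0.7, -1.9, 6.5]
grip_width: 0.0111
[0.52269432 0.08733376 0.05609737] [-0.72083077 -1.88825107  6.52353224] [-0.20843757  0.39283794  0.02667038] 0.011061062832181319 [ 0.32189039  0.60191243 -0.76567315  1.95080425  0.57000716  0.81627973
  0.41841665] yaw 1.1800503829337756
```

View pics/w13.png

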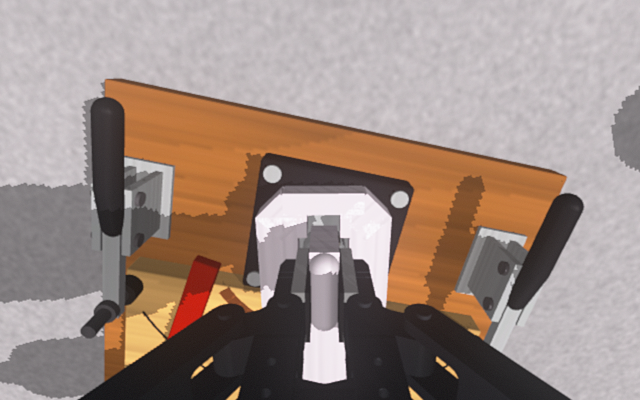

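```bash
python3 -m crank '[[[0,-0.02,0,0,-1,0,0],[0,-0.02,0,0,-2,0,0],[0,-0.02,0,0,-3,0,0],[0,-0.02,0,0,-4,0,0],[0,-0.02,0,0,-5,0,0],[0,-0.02,0,0,-6,0,0],[0,-0.02,0,0,-7,0,0],[0,-0.02,0,0,-8,0,0],[0,-0.02,0,0,-9,0,0],[0,-0.02,0,0,-9.7,0,0]]]'
python3 -m crank '[[[0,0,0,0,-0.1,0,0],[0,0,0,0,-0.1,0,0],[0,0,0,0,-0.1,0,0]]]'
python3 - <<'E'
from h import *
from scipy.spatial.transform import Rotation as R
s=arm.observe(); M=R.from_quat(s['eef_rot']).as_matrix();print(s['tool_pos'],s['ft_force'],s['moment'],s['grip_width'],s['joint_pos'],'yaw',np.arctan2(M[1,0],M[0,0])-np.pi)
snap('wrist','w14')
E
```

```text
clock: 20.25
tool_pos: [0.5226, 0.0875, 0.0562]
eef_rot: [0.21, 0.675, -0.675, -0.21]
ft_force: [0.2, 0.2, -0.0]
grip_width: 0.0109
clock: 20.62
tool_pos: [0.5226, 0.0875, 0.0562]
eef_rot: [0.207, 0.676, -0.676, -0.207]
ft_force: [0.9, -0.5, 1.8]
grip_width: 0.0107
[0.52260299 0.08750192 0.05616315] [ 0.94574775 -0.47768531  1.838613  ] [ 0.04889686 -0.01466868 -0.06312484] 0.010749811440005492 [ 0.51140525  0.74773063 -1.07038532  1.93997438  0.81219719  0.96553563
  1.58824442] yaw -0.5943823351222335
```

View pics/w14.png

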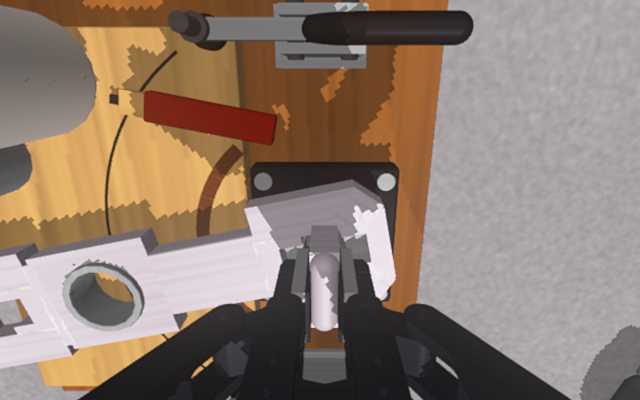

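The tool yaw is past the original lock yaw with a small counter-torque, so the wing is at its stop. I'll release and check.

```bash
python3 -m crank '[[[0,0,0,0,0,0,0.6],[0,0,0,0,0,0,0.6],[0,0,0,0,0,0,0.6],[0,-1,0,0,0,0,0.6],[0,-2.5,0,0,0,0,0.6],[0,-4.3,0,0,0,0,0.8],[0,-6,0,0,0,0,0.8],[0,-6.5,-1.5,0,0,0,0.8],[0,-6.5,-1.5,0,0,0,0.8],[0,-6.5,-1.5,0,0,0,0.8]]]'
python3 - <<'E'
from h import *
snap('wrist','w15');snap('scene','s15',(250,120,420,260),4.5)
p,d,K,E=load('w15');X=pts(d,K,E)
cv2.imwrite('pics/w15c.png',cv2.resize(p[60:260,220:440,::-1],None,fx=3,fy=3,interpolation=cv2.INTER_CUBIC))
a=np.array([.5224,.0873]); r=np.hypot(*(X[...,:2]-a).transpose(2,0,1))
k=(r<.03)&(X[...,2]>.074)&(X[...,2]<.09); Y=X[k]; print(k.sum(),cv2.minAreaRect((Y[:,:2]*1000).astype(np.float32)))
k=(r<.04)&(r>.026)&(X[...,2]>.04)&(X[...,2]<.056); Y=X[k]
print('top z',np.linalg.lstsq(np.c_[Y[:,:2]-a,np.ones(len(Y))],Y[:,2],rcond=None)[0])
s=arm.observe();print(s['tool_pos'],s['ft_force'],s['clock'])
E
```

```text
clock: 21.92
tool_pos: [0.547, 0.1246, 0.2503]
eef_rot: [-0.206, -0.676, 0.677, 0.207]
ft_force: [0.5, -1.0, -1.5]
grip_width: 0.0684
610 ((522.873779296875, 88.32038116455078), (35.72421646118164, 19.012847900390625), 56.52789306640625)
top z [-0.00012288  0.00192161  0.04780646]
[0.54693905 0.12385838 0.25005367] [0.05639    0.09128542 0.52628858] 22.025
```

View pics/w15c.png

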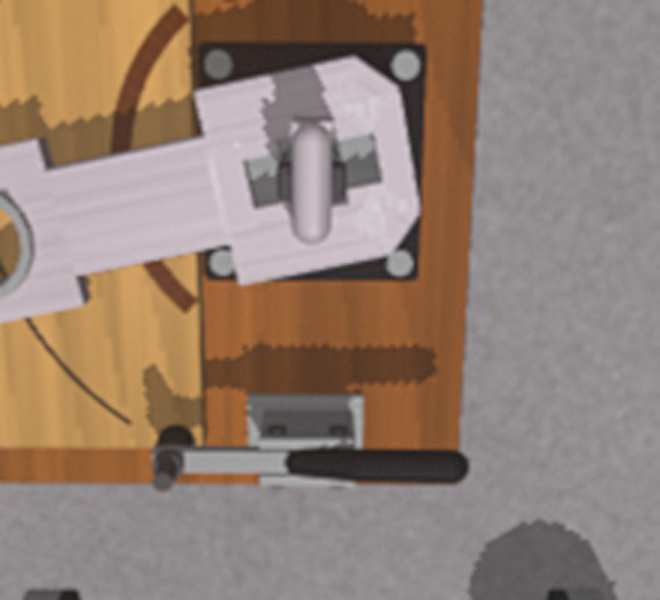

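View pics/s15.png

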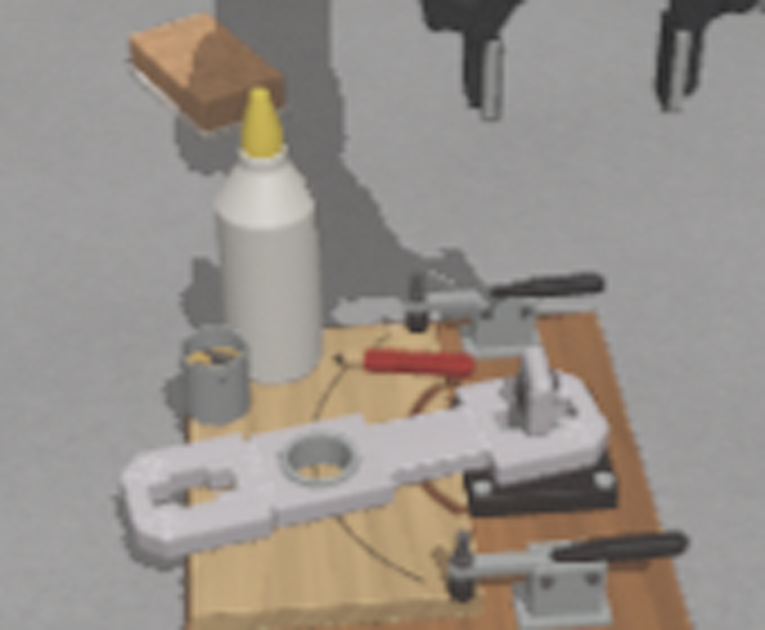

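The wing is square across the block and both tabs stick out by about the same amount. The arm lies flat with its near eye over the blank, and the gripper is clear. Handing in.

```bash
python3 -c "
from bench import arm
print(arm.close_job())"
```

```text
the job is handed in; nothing more can be done
None
```

The swing arm is now fitted by its far eye and locked for the large radius. I handed the job in at about 22 s of the 72 s allowed; no verdict was given.

- **What I did:** I squeezed the tabs and turned the wing in line with the arm. I then lifted the arm about 195 mm and turned it end for end above the glue bottle. It went down over the post by its far eye, and I turned the wing back to its stop and let go.
- **Arm:** its top measured 47.8 mm above the bench (48 expected) with almost no tilt (about 0.002 rad). The near eye points out over the blank.
- **Wing:** it measured about 0.03 rad from square across, within the 0.13 allowed. Both tabs stick out evenly; the width across them read about 19 mm against the nominal 20.
- **Bystanders:** the glue bottle, tin, pencil and sanding block look unmoved in the last picture. I didn't measure them again, and I took no final picture of the router, drill or tape measure.
- **Disagreements:** camera and touch estimates of the post and eye positions differed by up to about 1 mm, within the fit's play. No check failed.

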